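# Lock the flow head into the medical-air outlet

## Task

Take the flow head out of its parking stand and push it gently, spout level and probe down, into the wider of the two openings of the white outlet box until it locks home. Then pull it up firmly against the lock for half a second or so to check that it holds, and let go, leaving it upright in the outlet. Do not disturb the other things on the desk.

Things in the scene. Friction and masses are not known exactly. Their poses are not given: they have to be found in the camera images.
- head_grip (a point): Centre of the square aluminium body (26 x 26 mm, 44 mm high) of the loose flow head (0.18 to 0.29 kg). z up along the probe; x along the spout, a 9 mm thick nipple 22 mm long on the +x face, 8 mm below this point: grip the bare +y and -y faces from above. A 21 mm wide clear dome tops the body, ending 42 mm above this point. The probe hangs from the underside, 22 mm below this point.
- probe_tip (a point): Centre of the lower end of the flow head's straight steel probe, 82 mm below head_grip, same axes. The probe is 16 mm in diameter and 60 mm long below the body's underside, with a 6 mm high conical nose and an 8 mm thick neck from 11 to 26 mm above the tip, into which the lock's teeth snap.
- stand: Fixed grey plastic parking stand, 70 x 70 mm, 66 mm high, on a 100 x 100 mm base; origin at the centre of its underside. The probe hangs in its vertical 23 mm through hole, the body's underside resting on the stand's top. Lift the flow head straight up by more than 60 mm to clear it.
- mouth (a point): Centre of the wider opening (18 mm bore, 3 mm chamfer) in the outlet box's top, where the probe belongs, spout in any direction. z up; the bore goes down 25 mm. The lock inside cannot be seen: it snaps when the tip is 44 to 55 mm below this point, differing from outlet to outlet. Passing its teeth takes up to about 15 N; a push of 18 to 22 N locks it; over 30 N damages it.
- narrow_mouth (a point): Centre of the narrower opening (11 mm bore), 72 mm from the wider one on the same face, for another gas: the probe does not fit.
- outlet: Fixed white outlet box, 100 (x) by 150 mm (y), 76 mm high; origin at the centre of its underside. Wider opening at y = -34 mm, narrower at y = +38 mm, both at x = 0. Inside the wider one a spring valve under the tip resists the last 2 mm before the lock snaps and 2 mm beyond, with about 1 N plus 3 N per mm; then comes a hard stop. Pulled back, the locked probe rises about 2 mm to meet the teeth.
- tooth_a (a joint): Position of one of the two lock teeth inside the wider opening, in m, on a slope outward and down: 0 at rest, up to +0.003 while the probe is pushed between them. Pulling up a locked probe draws both teeth in and up, to below zero: about -0.0012 at 6 to 8 N, and to a firm stop at -0.0025 at 11 to 15 N, where the probe holds fast. Nothing else draws them below zero.
- tooth_b (a joint): The same for the other tooth, opposite.
- sanitiser: White plastic bottle, 60 mm in diameter, 160 mm high, standing; origin at the centre of its underside. Leave alone.
- pen_cup: Steel cup, 72 mm in diameter, 90 mm high; origin at the centre of its underside. Leave alone.
- ink_pad: Black flat ink pad box, 70 x 110 x 18 mm; origin at the centre of its underside. Leave alone.
- dish: Small steel dish, 68 mm in diameter, 20 mm high; origin at the centre of its underside. Leave alone.
- eraser: Rubber eraser, 45 x 20 x 12 mm; origin at the centre of its underside. Leave alone.
- pen: Black pen, 9 mm thick, about 140 mm long, lying along its x. Leave alone.
Not all that is in view belongs to the job. Leave any blue or orange look-alike of the part that bears head_grip alone. There is more than one size of the outlet; the one meant has the size given above.

How it is judged:
On the way, in this order (a step that is already met when the one before it is completed fails the run):
1. the probe has been brought upright into the wider opening, at least 20 mm deep (z of probe_tip in the frame of mouth below -0.02 m and horizontal distance between probe_tip and mouth below 0.005 m and angle between head_grip's own z axis and vertical below 0.12 rad), for 0.1 s.
2. the locked flow head is pulled up against the lock: both teeth drawn up beyond -1.2 mm for 0.3 s, the probe still inside (value of joint each of tooth_a, tooth_b below -0.0012 m and z of probe_tip in the frame of mouth below -0.036 m), for 0.3 s.
At the end, for the whole second after the job is handed in: The flow head stands locked in the wider opening: probe tip at least 39 mm below the mouth and within 5 mm of its axis, tilted less than 0.1 rad, at rest and released (z of probe_tip in the frame of mouth below -0.039 m and horizontal distance between probe_tip and mouth below 0.005 m and angle between head_grip's own z axis and vertical below 0.1 rad and linear speed of flow_head below 0.02 m/s); the robot touches nothing.
It fails at once if the probe's nose is pushed or pulled against anything with more than 30 N (contact force between any of flow_head_c0, flow_head_c1 and anything else above 30 N).
It fails at once if another thing on the desk is moved by more than 20 mm (distance of any of sanitiser, pen_cup, ink_pad, dish, eraser, pen from where it was at the start of the episode above 0.02 m).
It also fails if it takes over 58 s, if anything falls off the work surface, if the arm or the gripper's body presses on something with over 40 N, if the wrist force passes 120 N, or if a joint passes its speed limit or range.

## Robot

A 6-joint arm with a two-finger parallel gripper is mounted at the origin on the work surface. World frame = base frame: x ahead of the robot, y to its left, z up, the work surface at z = 0. Lengths are in m, angles in rad, forces in N, time in s.
With the tool pointing down it reaches from about 0.325 to 0.875 m from the base axis. Payload 4.4 kg.
Tool frame: the origin (TCP) lies midway between the tips of the shut fingers; the grasp point (between the pads) lies 19 mm behind it; z points along the fingers, y is the line along which they close (so a half turn about z gives the same grasp; the last joint's range is limited). The gripper opens to 85 mm and grips with 20 to 120 N. Pads are 22 mm wide; open, the fingers measure 114 mm over their backs; the gripper's body (76 mm by 85 mm) begins 54 mm behind the grasp point. The pads swing forward as they close: fully open they stand 13 mm farther back than shut.
Start: joints at [1.036, 0.207, 1.542, -0, 1.393, -0.15], TCP at [0.216, 0.533, 0.2] pointing down, gripper open.
Joint ranges: [-2.73, 2.73], [-0.86, 2.22], [0.23, 2.46], [-1.11, 4.25], [0.08, 2.63], [-2.82, 2.82]. Speed limits (rad/s): [2.79, 2.79, 3.14, 3.14, 3.14, 3.14].

## Interface

Orientations are given as [roll, pitch, yaw] about the fixed x, y, z axes, in that order (R = Rz(yaw) Ry(pitch) Rx(roll)).
In Python, from plant import manip gives the robot as it stands.
- The arm moves only by the tool servo_tool, never from a script. Its argument "deltas" is a list of rows, each an object of numbers: "dx", "dy", "dz": the shift along the world's x, y, z in mm; "rx", "ry", "rz": the turn, a rotation vector about the world's x, y, z in rad; "grip": the closure, from -1 (fully open) to 1 (shut). A call has exactly 8 rows; each row is the pose to reach, as a shift and turn from the pose commanded when the call began; what a row does not reach only later rows make up. A row lasts 1/12 s, in which the tool goes at most 41.7 mm and 7.16 degrees, less where a joint would pass 70% of its speed; a pose out of reach is approached as far as the arm can. A call with a gripper value outside its range is refused whole. The fingers move at their own pace and stop on an object; "squeeze" is the grip in N (left out, the last holds). Time passes only in rows, so rows that repeat a pose let the fingers close, or fill a call up. It gives the time, the measured TCP pose, the force, the opening and the grip force at its end, in the units of the state.
- manip.read_state(): the state, without advancing time (a new reading comes with each control period).
- manip.read_camera(name): name is "side" or "top"; returns a dict with "image" (400x640x3 uint8, red, green, blue), "fx", "fy", "cx", "cy" (pixels), "position" and "orientation" of the camera in the world. Camera axes: x right, y down, z forward; pixel columns grow to the right and rows downward; lengths in m; the calibration is good to about 2 mm. A picture is of the moment at which its call begins. There is no depth.
- manip.finish_job(): hands the job in; it is judged then, once.
The state is a dict: "t": time; "joint_positions": joint angles; "qd": joint speeds; "effort": joint torques, N m; "eef_pos": TCP position; "tool_rot": TCP orientation; "contact_force": force on the tool from outside, world axes, zero at the start; "moment": the same for the moment, N m; "finger_gap": finger opening in m; "finger_force": force on a finger pad.
Only numpy, scipy, OpenCV 4.12 (cv2) and the standard library are available. Lean on these libraries where they do the work, as an engineer would, in place of code of your own. Each camera call takes 0.05 s, during which the arm holds its last target. There are 200 camera calls.

## Working session

There is one attempt and no reset: what is moved stays moved. The work goes in short steps, Python scripts to look and compute and a tool call to move; the robot and the scene stay as the last step left them, time stands still between calls to the robot, and variables do not carry over. Pictures are saved under pics/ and viewed, at most 10 in all, crops included, and the job is handed in when it is done.

Besides the shell and the picture viewer there is one more tool, called after "Emit:" as name(argument=value, ...) on one line, values as JSON. servo_tool: Moves the arm, as the interface text tells. Its arguments: {"type":"object","properties":{"deltas":{"type":"array"},"squeeze":{"type":"number"}},"required":["deltas"]}

```bash
mkdir -p pics; cat > h.py <<'E'
from plant import manip
import numpy as np, cv2
from scipy.spatial.transform import Rotation as R
def cam(n):
    c=manip.read_camera(n); o=np.array(c["orientation"],float)
    c["R"]=R.from_euler("xyz",o).as_matrix() if o.shape==(3,) else (o if o.shape==(3,3) else None)
    c["p"]=np.array(c["position"]); return c
def ray(c,u,v): return c["R"]@np.array([(u-c["cx"])/c["fx"],(v-c["cy"])/c["fy"],1])
def at_z(c,u,v,z):
    d=ray(c,u,v); return c["p"]+d*(z-c["p"][2])/d[2]
def proj(c,P):
    q=c["R"].T@(np.array(P)-c["p"]); return c["fx"]*q[0]/q[2]+c["cx"],c["fy"]*q[1]/q[2]+c["cy"]
def save(n,im): cv2.imwrite("pics/"+n,im[...,::-1])
E
python3 - <<'E'
from h import *
import pickle
for n in("top","side"):
    c=cam(n); save(n+"0.png",c["image"]); pickle.dump(c,open(n+"0.pkl","wb"))
    print(n,c["position"],c["orientation"],c["fx"],c["cx"],c["cy"])
print(manip.read_state())
E
```

```text
top [ 0.39424036 -0.02953254  0.91672213] [-2.97566832  0.01969354 -1.57151477] 370.060502657518 320.5820778329838 198.94448157920647
side [ 0.15274376 -0.65149352  0.74883456] [-2.30593443 -0.01311246 -0.53967145] 398.35940290741513 315.8807043454879 195.3292421959172
{'t': 0.1, 'joint_positions': array([ 1.03548526e+00,  2.07359551e-01,  1.54282171e+00, -4.39560540e-05,
        1.39348704e+00, -1.50544600e-01]), 'qd': array([-0.00118269, -0.00189251, -0.00202235,  0.00029094,  0.00014487,
       -0.0011328 ]), 'effort': array([-8.88971281e-04, -3.84089255e+01, -2.92549396e+01, -1.97032145e-04,
        4.85470053e-03, -1.86236520e-05]), 'eef_pos': array([0.21548364, 0.53228781, 0.19872284]), 'tool_rot': array([-3.13953400e+00, -2.68535909e-04,  2.75683370e+00]), 'contact_force': array([ 0.34746256, -0.19880704,  0.08342783]), 'moment': array([-0.01394764, -0.01267811,  0.03671848]), 'finger_force': 0.0, 'finger_gap': 0.08570132636827213}
```

View pics/top0.png

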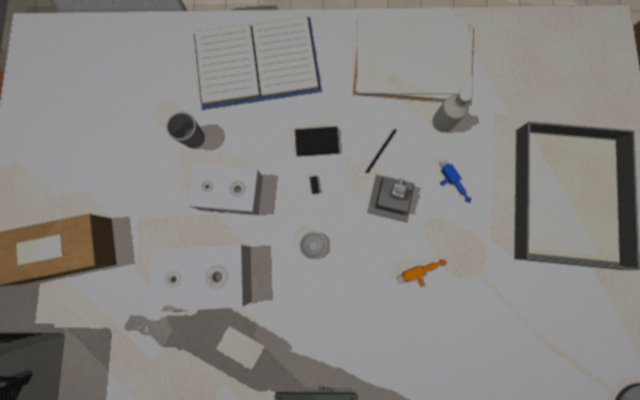

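View pics/side0.png

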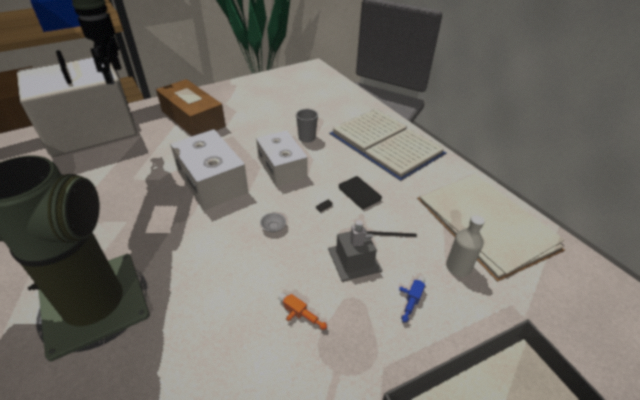

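Candidates for the head: the grey head in the stand at top (400,188), with blue at (455,180) and orange at (420,270) as look-alikes, so I choose the grey one. Candidates for the outlet: boxes with holes at (207,186)/(238,188) and (173,279)/(217,277). Their size will decide.

```bash
python3 - <<'E'
from h import *
import pickle
t=pickle.load(open("top0.pkl","rb")); s=pickle.load(open("side0.pkl","rb"))
for z in(.076,.095,.11):
  for a,b in(((207,186),(238,188)),((173,279),(217,277))):
    A,B=at_z(t,*a,z),at_z(t,*b,z); print(z,A.round(3),B.round(3),np.linalg.norm(A-B).round(4), [np.round(proj(s,q)) for q in(A,B)])
print("head", at_z(t,400,185,.11).round(3),[np.round(proj(s,at_z(t,400,185,z))) for z in(.088,.13)])
a=cv2.resize(t["image"][150:230,340:440],None,fx=5,fy=5,interpolation=2)[:400,:500]
b=cv2.resize(s["image"][205:285,320:420],None,fx=5,fy=5,interpolation=2)
c=cv2.resize(t["image"][155:315,150:280],None,fx=2.5,fy=2.5,interpolation=2)
print(a.shape,b.shape,c.shape)
save("crop1.png",cv2.resize(np.hstack([a,b]),(800,320)))
E
```

```text
0.076 [0.567 0.252 0.076] [0.562 0.179 0.076] 0.073 [array([276., 140.]), array([286., 153.])]
0.076 [0.355 0.318 0.076] [0.359 0.219 0.076] 0.099 [array([199., 150.]), array([213., 168.])]
0.095 [0.563 0.245 0.095] [0.558 0.174 0.095] 0.0713 [array([276., 136.]), array([285., 149.])]
0.095 [0.355 0.31  0.095] [0.36  0.213 0.095] 0.0968 [array([199., 145.]), array([213., 163.])]
0.11 [0.56 0.24 0.11] [0.555 0.171 0.11 ] 0.07 [array([275., 133.]), array([285., 145.])]
0.11 [0.356 0.304 0.11 ] [0.36  0.209 0.11 ] 0.095 [array([199., 142.]), array([213., 159.])]
head [ 0.56 -0.19  0.11] [array([365., 234.]), array([361., 220.])]
(400, 500, 3) (400, 500, 3) (400, 325, 3)
```

View pics/crop1.png

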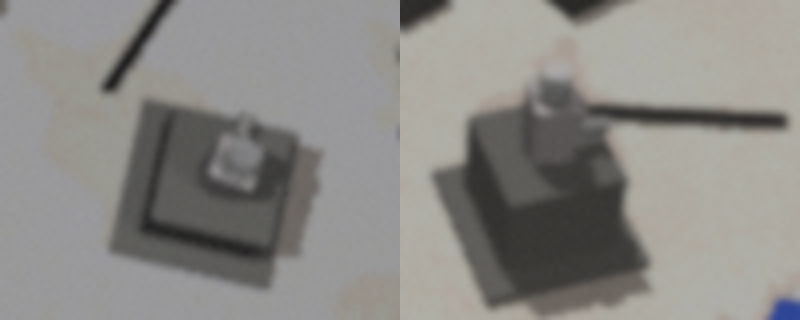

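The grey head stands in the stand with its spout pointing up-image (about +x, slightly −y). The outlet meant is the one with 72 mm spacing, its wide hole at top (238,188). Next I fit wireframes to both.

```bash
cat > fit.py <<'E'
from h import *
import pickle
from scipy.optimize import least_squares
t=pickle.load(open("top0.pkl","rb")); s=pickle.load(open("side0.pkl","rb"))
def tf(x,y,a,P):
    c,sn=np.cos(a),np.sin(a); P=np.array(P,float)
    return np.c_[x+c*P[:,0]-sn*P[:,1],y+sn*P[:,0]+c*P[:,1],P[:,2]]
def box(hx,hy,z0,z1,ox=0,oy=0): return [(ox+i*hx,oy+j*hy,z) for z in(z0,z1) for i,j in((1,1),(1,-1),(-1,-1),(-1,1))]
EDG=[(0,1),(1,2),(2,3),(3,0),(4,5),(5,6),(6,7),(7,4),(0,4),(1,5),(2,6),(3,7)]
def masks(objs,c,k,u0,v0,w,h):
    out=[]
    for x,y,a,P in objs:
        q=np.array([proj(c,p) for p in tf(x,y,a,P)]); out.append(((q-[u0,v0])*k+k/2))
    return out
def draw(objs,c,k,u0,v0,w,h):
    im=cv2.resize(c["image"][v0:v0+h,u0:u0+w],None,fx=k,fy=k,interpolation=2).copy()
    for q in masks(objs,c,k,u0,v0,w,h):
        q=q.astype(int)
        for a,b in EDG: cv2.line(im,tuple(map(int,q[a])),tuple(map(int,q[b])),(255,0,0),1)
    return im
circ=lambda r,z,oy: [(r*np.cos(a),oy+r*np.sin(a),z) for a in np.linspace(0,2*np.pi,9)[:8]]
E
python3 - <<'E'
from fit import *
# initial outlet pose from holes (narrow - wide = +y)
w=at_z(t,238,188,.076);n=at_z(t,207,186,.076);d=n-w; a=np.arctan2(-d[0],d[1])
m=w+(n-w)*34/72; print("outlet",m,a)
st=at_z(t,395.7,194.5,.066); p=[at_z(t,340+u/4,150+v/4,.066) for u,v in((172,110),(297,135),(272,245),(150,222))]
print([q.round(3) for q in p]); e=(p[0]-p[3])+(p[1]-p[2]); sa=np.arctan2(e[1],e[0]); print("stand",st,sa)
hd=at_z(t,400,189.5,.125); print("head",hd)
print("sp",at_z(t,340+245/4,150+118/4,.08))
# draw
os=[(m[0],m[1],a,box(.05,.075,0,.076)),(m[0],m[1],a,[*[(x,y-.034,.076) for x,y in((.009,.009),(.009,-.009),(-.009,-.009),(-.009,.009))]]*2)]
ss=[(st[0],st[1],sa,box(.035,.035,0,.066)),(st[0],st[1],sa,box(.05,.05,0,.001)),(hd[0],hd[1],sa,box(.013,.013,.066,.11)),(hd[0],hd[1],sa,box(.011,.0045,.0755,.0845,.024))]
A=np.hstack([draw(ss,t,5,360,165,65,60),draw(ss,s,5,325,210,65,60)])
B=np.hstack([draw(os,t,4,185,155,81,62),draw(os,s,4,250,125,81,70)[:248]])
save("fit1.png",np.vstack([A,cv2.resize(B,(650,248))]))
E
```

```text
outlet [0.56405393 0.21339208 0.076     ] -0.0697827076157025
[array([ 0.587, -0.159,  0.066]), array([ 0.572, -0.232,  0.066]), array([ 0.507, -0.215,  0.066]), array([ 0.521, -0.145,  0.066])]
stand [ 0.54652771 -0.18768824  0.066     ] -0.23724631875693175
head [ 0.54694636 -0.18638912  0.125     ]
sp [ 0.57906219 -0.19901653  0.08      ]
```

View pics/fit1.png

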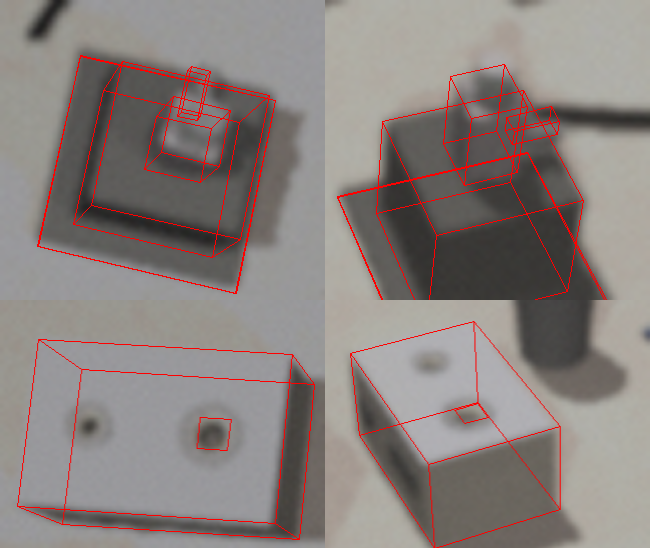

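```bash
python3 - <<'E'
from fit import *
hx,hy,sa=.547,-.1864,-.237
ss=[(hx,hy,sa,box(.013,.013,.066,.11)),(hx,hy,sa,box(.011,.0045,.0755,.0845,.024)),(hx,hy,sa,circ(.0105,.13,0))]
A=np.hstack([draw([],t,10,382,168,38,28),draw(ss,t,10,382,168,38,28)])
B=np.hstack([draw([],s,10,340,215,38,30),draw(ss,s,10,340,215,38,30)])
save("fit2.png",np.vstack([A,B]))
E
```

```text
(no output)
```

View pics/fit2.png

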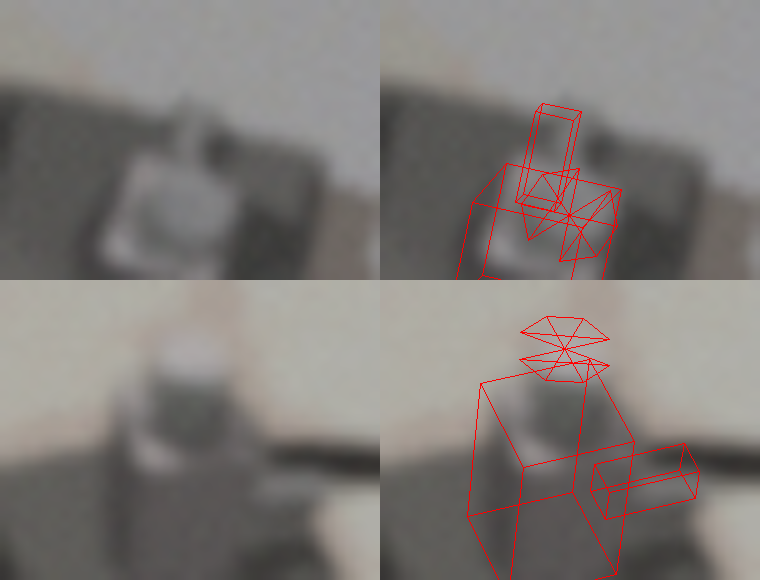

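```bash
python3 - <<'E'
from fit import *
T=lambda u,v:(382+(u-5)/10,168+(v-5)/10)
S=lambda u,v:(340+(u-5)/10,215+(v-280-5)/10)
obs=[(t,T(132,152),(.013,.013,.11)),(t,T(240,185),(.013,-.013,.11)),(t,T(98,250),(-.013,.013,.11)),(t,T(195,100),(.035,0,.0845)),
(s,S(112,390),(-.013,.013,.11)),(s,S(138,470),(-.013,-.013,.11)),(s,S(322,488),(.035,0,.08)),(s,S(195,350),(0,0,.123))]
f=lambda x:np.concatenate([np.array(proj(c,tf(x[0],x[1],x[2],[P])[0]))-o for c,o,P in obs])
r=least_squares(f,[.547,-.186,-.24],loss="soft_l1");print(r.x,f(r.x).reshape(-1,2).round(1))
E
```

```text
[ 0.5492733  -0.18636226 -0.34017229] [[ 0.1 -0.3]
 [ 0.5  0.2]
 [-0.1  0.8]
 [ 0.2  0.2]
 [ 0.1 -1.5]
 [ 0.6 -1. ]
 [ 0.1 -0.9]
 [-0.4  1.8]]
```

Emit:
servo_tool(deltas=[{"dx": 8,"dy": -17,"grip": -1},{"dx": 22,"dy": -48,"grip": -1},{"dx": 38,"dy": -82,"grip": -1},{"dx": 54,"dy": -116,"grip": -1},{"dx": 70,"dy": -151,"grip": -1},{"dx": 86,"dy": -185,"grip": -1},{"dx": 102,"dy": -220,"grip": -1},{"dx": 118,"dy": -254,"grip": -1}])

```text
validation failed for argument at $.de...
```

Emit:
servo_tool(deltas=[{"dx": 16,"dy": -34,"grip": -1},{"dx": 32,"dy": -69,"grip": -1},{"dx": 48,"dy": -103,"grip": -1},{"dx": 64,"dy": -138,"grip": -1},{"dx": 80,"dy": -172,"grip": -1},{"dx": 96,"dy": -207,"grip": -1},{"dx": 112,"dy": -241,"grip": -1},{"dx": 128,"dy": -276,"grip": -1}])

```text
validation failed for argument at $.de...
```

Emit:
servo_tool(deltas=[{"dx": 16,"dy": -34,"rz": 0.02,"grip": -1},{"dx": 32,"dy": -69,"rz": 0.045,"grip": -1},{"dx": 48,"dy": -103,"rz": 0.045,"grip": -1},{"dx": 62,"dy": -135,"rz": 0.045,"grip": -1},{"dx": 74,"dy": -162,"rz": 0.045,"grip": -1},{"dx": 83,"dy": -180,"rz": 0.045,"grip": -1},{"dx": 87,"dy": -188,"rz": 0.045,"grip": -1},{"dx": 87,"dy": -188,"rz": 0.045,"grip": -1}])

```text
validation failed for argument at $.de...
```

The rows were refused, probably because every field has to be present. I'll try full rows.

Emit:
servo_tool(deltas=[{"dx": 8,"dy": -17,"dz": 0,"rx": 0,"ry": 0,"rz": 0,"grip": -1},{"dx": 22,"dy": -48,"dz": 0,"rx": 0,"ry": 0,"rz": 0,"grip": -1},{"dx": 38,"dy": -82,"dz": 0,"rx": 0,"ry": 0,"rz": 0,"grip": -1},{"dx": 54,"dy": -116,"dz": 0,"rx": 0,"ry": 0,"rz": 0,"grip": -1},{"dx": 70,"dy": -151,"dz": 0,"rx": 0,"ry": 0,"rz": 0,"grip": -1},{"dx": 86,"dy": -185,"dz": 0,"rx": 0,"ry": 0,"rz": 0,"grip": -1},{"dx": 102,"dy": -220,"dz": 0,"rx": 0,"ry": 0,"rz": 0,"grip": -1},{"dx": 118,"dy": -254,"dz": 0,"rx": 0,"ry": 0,"rz": 0,"grip": -1}], squeeze=60)

```text
t: 0.77
eef_pos: [0.3338, 0.2771, 0.1994]
tool_rot: [-3.141, -0.0, 2.757]
contact_force: [0.8, -0.8, -0.1]
finger_gap: 0.0855
finger_force: 0.0
```

Emit:
servo_tool(deltas=[{"dx": 16,"dy": -34,"dz": 0,"rx": 0,"ry": 0,"rz": 0,"grip": -1},{"dx": 32,"dy": -69,"dz": 0,"rx": 0,"ry": 0,"rz": 0,"grip": -1},{"dx": 48,"dy": -103,"dz": 0,"rx": 0,"ry": 0,"rz": 0,"grip": -1},{"dx": 64,"dy": -138,"dz": 0,"rx": 0,"ry": 0,"rz": 0,"grip": -1},{"dx": 80,"dy": -172,"dz": 0,"rx": 0,"ry": 0,"rz": 0,"grip": -1},{"dx": 96,"dy": -207,"dz": 0,"rx": 0,"ry": 0,"rz": 0,"grip": -1},{"dx": 112,"dy": -241,"dz": 0,"rx": 0,"ry": 0,"rz": 0,"grip": -1},{"dx": 128,"dy": -276,"dz": 0,"rx": 0,"ry": 0,"rz": 0,"grip": -1}])

```text
t: 1.43
eef_pos: [0.4619, 0.0012, 0.1994]
tool_rot: [3.141, -0.001, 2.756]
contact_force: [0.3, 0.8, -0.4]
finger_gap: 0.0856
finger_force: 0.0
```

Emit:
servo_tool(deltas=[{"dx": 16,"dy": -34,"dz": 0,"rx": 0,"ry": 0,"rz": 0.02,"grip": -1},{"dx": 32,"dy": -69,"dz": 0,"rx": 0,"ry": 0,"rz": 0.045,"grip": -1},{"dx": 48,"dy": -103,"dz": 0,"rx": 0,"ry": 0,"rz": 0.045,"grip": -1},{"dx": 62,"dy": -135,"dz": 0,"rx": 0,"ry": 0,"rz": 0.045,"grip": -1},{"dx": 74,"dy": -162,"dz": 0,"rx": 0,"ry": 0,"rz": 0.045,"grip": -1},{"dx": 83,"dy": -180,"dz": 0,"rx": 0,"ry": 0,"rz": 0.045,"grip": -1},{"dx": 87,"dy": -188,"dz": 0,"rx": 0,"ry": 0,"rz": 0.045,"grip": -1},{"dx": 87,"dy": -188,"dz": 0,"rx": 0,"ry": 0,"rz": 0.045,"grip": -1}])

```text
t: 2.1
eef_pos: [0.5489, -0.1865, 0.199]
tool_rot: [3.142, -0.001, 2.8]
contact_force: [-0.9, 0.3, -0.3]
finger_gap: 0.0854
finger_force: 0.0
```

Emit:
servo_tool(deltas=[{"dx": 0,"dy": 0,"dz": -12,"rx": 0,"ry": 0,"rz": 0,"grip": -1},{"dx": 0,"dy": 0,"dz": -32,"rx": 0,"ry": 0,"rz": 0,"grip": -1},{"dx": 0,"dy": 0,"dz": -54,"rx": 0,"ry": 0,"rz": 0,"grip": -1},{"dx": 0,"dy": 0,"dz": -76,"rx": 0,"ry": 0,"rz": 0,"grip": -1},{"dx": 0,"dy": 0,"dz": -96,"rx": 0,"ry": 0,"rz": 0,"grip": -1},{"dx": 0,"dy": 0,"dz": -112,"rx": 0,"ry": 0,"rz": 0,"grip": -1},{"dx": 0,"dy": 0,"dz": -122,"rx": 0,"ry": 0,"rz": 0,"grip": -1},{"dx": 0,"dy": 0,"dz": -126,"rx": 0,"ry": 0,"rz": 0,"grip": -1}])

```text
t: 2.77
eef_pos: [0.5466, -0.1825, 0.0711]
tool_rot: [3.141, -0.005, 2.803]
contact_force: [-0.9, 0.2, -0.2]
finger_gap: 0.0852
finger_force: 0.0
```

```bash
python3 - <<'E'
from fit import *
c=cam("side"); d=cam("top"); h=.5493,-.1864,-.34
ss=[(*h,box(.013,.013,.066,.11))]
save("g1.png",np.hstack([draw(ss,c,6,325,200,66,70),draw(ss,d,6,365,155,66,70)]))
print(manip.read_state()["eef_pos"])
E
```

```text
[ 0.54803645 -0.1837343   0.07296309]
```

View pics/g1.png

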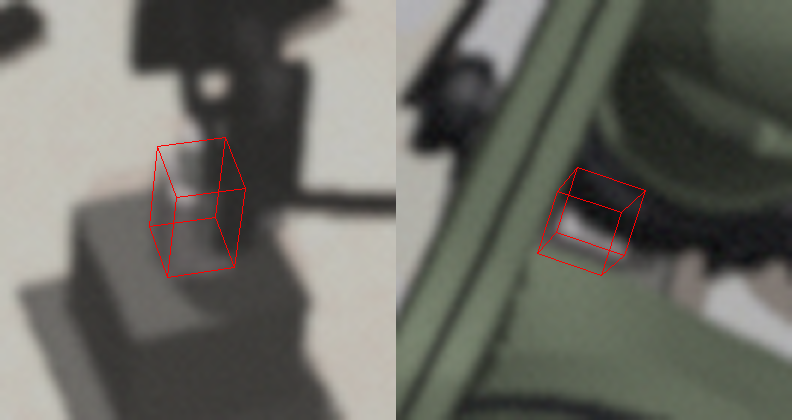

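The body sits between the open fingers, with the side-view wire around (200,205). Closing.

Emit:
servo_tool(deltas=[{"dx": 0,"dy": 0,"dz": 0,"rx": 0,"ry": 0,"rz": 0,"grip": -0.5},{"dx": 0,"dy": 0,"dz": 0,"rx": 0,"ry": 0,"rz": 0,"grip": 0},{"dx": 0,"dy": 0,"dz": 0,"rx": 0,"ry": 0,"rz": 0,"grip": 0.4},{"dx": 0,"dy": 0,"dz": 0,"rx": 0,"ry": 0,"rz": 0,"grip": 1},{"dx": 0,"dy": 0,"dz": 0,"rx": 0,"ry": 0,"rz": 0,"grip": 1},{"dx": 0,"dy": 0,"dz": 0,"rx": 0,"ry": 0,"rz": 0,"grip": 1},{"dx": 0,"dy": 0,"dz": 0,"rx": 0,"ry": 0,"rz": 0,"grip": 1},{"dx": 0,"dy": 0,"dz": 0,"rx": 0,"ry": 0,"rz": 0,"grip": 1}], squeeze=90)

```text
t: 3.53
eef_pos: [0.5495, -0.1858, 0.075]
tool_rot: [-3.141, 0.002, 2.802]
contact_force: [-1.5, -0.5, 5.8]
finger_gap: 0.0221
finger_force: 88.1
```

Emit:
servo_tool(deltas=[{"dx": 0,"dy": 0,"dz": 3,"rx": 0,"ry": 0,"rz": 0,"grip": 1},{"dx": 0,"dy": 0,"dz": 10,"rx": 0,"ry": 0,"rz": 0,"grip": 1},{"dx": 0,"dy": 0,"dz": 24,"rx": 0,"ry": 0,"rz": 0,"grip": 1},{"dx": 0,"dy": 0,"dz": 44,"rx": 0,"ry": 0,"rz": 0,"grip": 1},{"dx": 0,"dy": 0,"dz": 66,"rx": 0,"ry": 0,"rz": 0,"grip": 1},{"dx": 0,"dy": 0,"dz": 86,"rx": 0,"ry": 0,"rz": 0,"grip": 1},{"dx": 0,"dy": 0,"dz": 97,"rx": 0,"ry": 0,"rz": 0,"grip": 1},{"dx": 0,"dy": 0,"dz": 100,"rx": 0,"ry": 0,"rz": 0,"grip": 1}])

```text
t: 4.2
eef_pos: [0.5502, -0.1856, 0.1762]
tool_rot: [-3.141, 0.004, 2.802]
contact_force: [-0.5, -0.7, -2.1]
finger_gap: 0.0223
finger_force: 88.5
```

```bash
python3 - <<'E'
from fit import *
c=cam("side"); st=manip.read_state(); p=st["eef_pos"]; print(p,st["tool_rot"],st["contact_force"],st["finger_gap"])
z=p[2]+.015; ss=[(p[0],p[1],-.34,box(.013,.013,z-.022,z+.022)),(p[0],p[1],-.34,box(.0057,.0057,z-.082,z-.022))]
save("g2.png",draw(ss,c,7,320,150,75,80))
E
```

```text
[ 0.54966753 -0.18534831  0.1753478 ] [-3.14136044e+00  2.74031415e-03  2.80189211e+00] [ 0.36052435 -1.0657767  -2.91114874] 0.022272099178463275
```

View pics/g2.png

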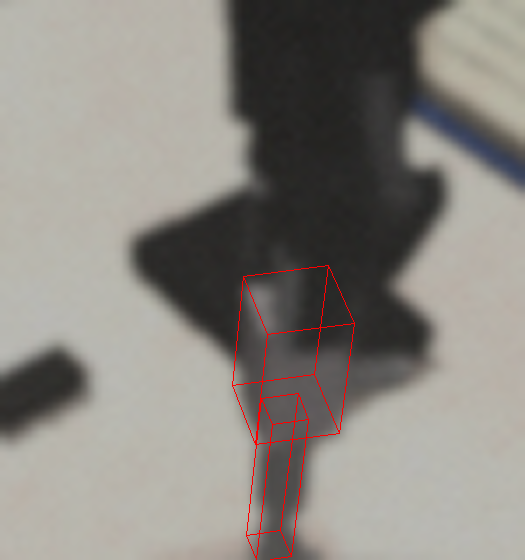

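The head is held upright, body around (290,360) in the crop, and clear of the stand. Carrying it over to the outlet.

Emit:
servo_tool(deltas=[{"dx": 0,"dy": 8,"dz": 0,"rx": 0,"ry": 0,"rz": 0,"grip": 1},{"dx": 1,"dy": 26,"dz": 0,"rx": 0,"ry": 0,"rz": 0,"grip": 1},{"dx": 2,"dy": 52,"dz": 0,"rx": 0,"ry": 0,"rz": 0,"grip": 1},{"dx": 3,"dy": 82,"dz": 0,"rx": 0,"ry": 0,"rz": 0,"grip": 1},{"dx": 4,"dy": 112,"dz": 0,"rx": 0,"ry": 0,"rz": 0,"grip": 1},{"dx": 5,"dy": 142,"dz": 0,"rx": 0,"ry": 0,"rz": 0,"grip": 1},{"dx": 6,"dy": 172,"dz": 0,"rx": 0,"ry": 0,"rz": 0,"grip": 1},{"dx": 7,"dy": 202,"dz": 0,"rx": 0,"ry": 0,"rz": 0,"grip": 1}])

```text
t: 4.92
eef_pos: [0.5538, 0.0192, 0.1714]
tool_rot: [-3.141, -0.005, 2.802]
contact_force: [0.8, -0.2, -2.5]
finger_gap: 0.0217
finger_force: 88.6
```

Emit:
servo_tool(deltas=[{"dx": 1,"dy": 30,"dz": 0,"rx": 0,"ry": 0,"rz": 0,"grip": 1},{"dx": 2,"dy": 60,"dz": 0,"rx": 0,"ry": 0,"rz": 0,"grip": 1},{"dx": 3,"dy": 90,"dz": 0,"rx": 0,"ry": 0,"rz": 0,"grip": 1},{"dx": 4,"dy": 118,"dz": 0,"rx": 0,"ry": 0,"rz": 0,"grip": 1},{"dx": 5,"dy": 142,"dz": 0,"rx": 0,"ry": 0,"rz": 0,"grip": 1},{"dx": 5,"dy": 156,"dz": 0,"rx": 0,"ry": 0,"rz": 0,"grip": 1},{"dx": 5,"dy": 162,"dz": 0,"rx": 0,"ry": 0,"rz": 0,"grip": 1},{"dx": 5,"dy": 163,"dz": 0,"rx": 0,"ry": 0,"rz": 0,"grip": 1}])

```text
t: 5.58
eef_pos: [0.5597, 0.1808, 0.1724]
tool_rot: [-3.14, -0.002, 2.804]
contact_force: [-0.8, 0.3, -2.0]
finger_gap: 0.0218
finger_force: 88.6
```

```bash
python3 - <<'E'
from fit import *
c=cam("side"); st=manip.read_state(); p=st["eef_pos"]; print(p,st["tool_rot"],st["contact_force"])
pickle.dump(c,open("s1.pkl","wb"))
def circles(im,C,k,u0,v0,x,y):
    for r,z in((.012,.076),(.009,.073)):
        q=np.array([proj(C,P) for P in tf(x,y,0,[(r*np.cos(a),r*np.sin(a),z) for a in np.linspace(0,6.28,40)])])
        cv2.polylines(im,[np.int32((q-[u0,v0])*k+k/2)],True,(255,0,0),1)
    return im
x,y=.5617,.1805
a=np.hstack([draw([],t,12,224,177,26,23),circles(draw([],t,12,224,177,26,23),t,12,224,177,x,y)])
b=np.hstack([draw([],s,12,273,142,26,23),circles(draw([],s,12,273,142,26,23),s,12,273,142,x,y)])
z=p[2]+.015; ss=[(p[0],p[1],-.34,box(.013,.013,z-.022,z+.022)),(p[0],p[1],-.34,box(.0057,.0057,z-.082,z-.022))]
A=np.vstack([a,b]); B=draw(ss,c,8,270,100,22,69)
C=draw([],c,8,270,100,22,69)
save("m1.png",np.hstack([A[:552],C,B])[:,:800] if False else cv2.resize(np.hstack([A,C,B]),(800,int(552*800/(624+352)))))
E
```

```text
[0.56007655 0.17983566 0.17269811] [-3.14001649e+00 -1.52755827e-03  2.80253022e+00] [-0.06868563 -0.06100098 -2.81890083]
```

View pics/m1.png

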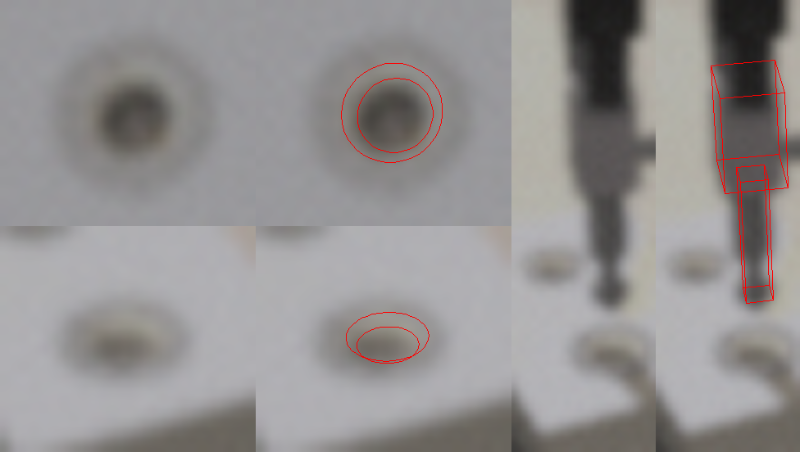

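```bash
python3 - <<'E'
from fit import *
c=pickle.load(open("s1.pkl","rb")); g=cv2.cvtColor(c["image"],cv2.COLOR_RGB2GRAY).astype(float)
st=manip.read_state(); p=st["eef_pos"]; z=p[2]+.015
for v in range(112,147):
    r=g[v,275:292].copy(); b=np.median(np.r_[r[:3],r[-2:]]); w=np.clip(b-15-r,0,None); 
    # axis column of an upright head at p for this row
    zz=np.linspace(z-.082,z+.022,200); q=np.array([proj(c,(p[0],p[1],h)) for h in zz]); u=np.interp(-v,-q[::-1,1][::-1],q[:,0]) if 0 else q[np.argmin(abs(q[:,1]-v)),0]
    print(v,(w@np.arange(275,292)/max(w.sum(),1)).round(2),u.round(2),int(w.sum()),"z%.3f"%zz[np.argmin(abs(q[:,1]-v))])
E
```

```text
112 283.4 283.57 955 z0.209
113 283.49 283.62 969 z0.206
114 283.5 283.67 1003 z0.202
115 283.5 283.71 977 z0.200
116 283.52 283.76 899 z0.197
117 283.47 283.81 826 z0.193
118 283.46 283.86 723 z0.190
119 283.49 283.91 602 z0.187
120 283.96 283.95 651 z0.185
121 284.73 283.99 756 z0.181
122 285.08 284.04 818 z0.178
123 285.01 284.09 819 z0.175
124 284.56 284.14 739 z0.172
125 284.01 284.18 672 z0.169
126 284.04 284.23 675 z0.166
127 284.07 284.28 683 z0.163
128 284.03 284.32 635 z0.160
129 283.83 284.37 559 z0.156
130 283.78 284.41 492 z0.153
131 283.95 284.46 462 z0.150
132 284.06 284.51 460 z0.146
133 284.15 284.56 472 z0.143
134 284.21 284.6 467 z0.140
135 284.27 284.65 470 z0.137
136 284.25 284.69 440 z0.134
137 284.24 284.75 376 z0.130
138 284.22 284.79 245 z0.127
139 284.3 284.84 143 z0.124
140 284.39 284.89 67 z0.120
141 284.5 284.93 38 z0.117
142 284.62 284.98 65 z0.114
143 284.82 285.03 202 z0.110
144 284.69 285.07 340 z0.107
145 284.63 285.09 327 z0.106
146 284.68 285.09 191 z0.106
```

The probe is upright to within 0.3 px. Its tip is about 1.5 mm in x short of the mouth at about (0.561, 0.181). Correcting and entering gently.

Emit:
servo_tool(deltas=[{"dx": 1,"dy": 0.5,"dz": -2,"rx": 0,"ry": 0,"rz": 0,"grip": 1},{"dx": 1.5,"dy": 1,"dz": -8,"rx": 0,"ry": 0,"rz": 0,"grip": 1},{"dx": 1.5,"dy": 1,"dz": -15,"rx": 0,"ry": 0,"rz": 0,"grip": 1},{"dx": 1.5,"dy": 1,"dz": -20,"rx": 0,"ry": 0,"rz": 0,"grip": 1},{"dx": 1.5,"dy": 1,"dz": -24,"rx": 0,"ry": 0,"rz": 0,"grip": 1},{"dx": 1.5,"dy": 1,"dz": -27,"rx": 0,"ry": 0,"rz": 0,"grip": 1},{"dx": 1.5,"dy": 1,"dz": -30,"rx": 0,"ry": 0,"rz": 0,"grip": 1},{"dx": 1.5,"dy": 1,"dz": -32,"rx": 0,"ry": 0,"rz": 0,"grip": 1}], squeeze=110)

```text
t: 6.3
eef_pos: [0.5625, 0.1811, 0.1416]
tool_rot: [3.141, -0.0, 2.802]
contact_force: [-0.4, 0.2, -0.8]
finger_gap: 0.0213
finger_force: 108.4
```

Emit:
servo_tool(deltas=[{"dx": 0,"dy": 0,"dz": -1.5,"rx": 0,"ry": 0,"rz": 0,"grip": 1},{"dx": 0,"dy": 0,"dz": -3,"rx": 0,"ry": 0,"rz": 0,"grip": 1},{"dx": 0,"dy": 0,"dz": -4.5,"rx": 0,"ry": 0,"rz": 0,"grip": 1},{"dx": 0,"dy": 0,"dz": -6,"rx": 0,"ry": 0,"rz": 0,"grip": 1},{"dx": 0,"dy": 0,"dz": -6,"rx": 0,"ry": 0,"rz": 0,"grip": 1},{"dx": 0,"dy": 0,"dz": -6,"rx": 0,"ry": 0,"rz": 0,"grip": 1},{"dx": 0,"dy": 0,"dz": -6,"rx": 0,"ry": 0,"rz": 0,"grip": 1},{"dx": 0,"dy": 0,"dz": -6,"rx": 0,"ry": 0,"rz": 0,"grip": 1}])

```text
t: 6.97
eef_pos: [0.5626, 0.1818, 0.1359]
tool_rot: [3.14, 0.0, 2.802]
contact_force: [0.6, 5.0, 0.2]
finger_gap: 0.0208
finger_force: 109.0
```

Emit:
servo_tool(deltas=[{"dx": 0,"dy": 0.5,"dz": 0,"rx": 0,"ry": 0,"rz": 0,"grip": 1},{"dx": 0,"dy": 1,"dz": 0,"rx": 0,"ry": 0,"rz": 0,"grip": 1},{"dx": 0,"dy": 1.5,"dz": 0,"rx": 0,"ry": 0,"rz": 0,"grip": 1},{"dx": 0,"dy": 1.5,"dz": -0.5,"rx": 0,"ry": 0,"rz": 0,"grip": 1},{"dx": 0,"dy": 1.5,"dz": -1,"rx": 0,"ry": 0,"rz": 0,"grip": 1},{"dx": 0,"dy": 1.5,"dz": -2,"rx": 0,"ry": 0,"rz": 0,"grip": 1},{"dx": 0,"dy": 1.5,"dz": -3,"rx": 0,"ry": 0,"rz": 0,"grip": 1},{"dx": 0,"dy": 1.5,"dz": -3,"rx": 0,"ry": 0,"rz": 0,"grip": 1}])

```text
t: 7.63
eef_pos: [0.5621, 0.1824, 0.1324]
tool_rot: [-3.141, -0.001, 2.802]
contact_force: [0.7, 3.4, -0.9]
finger_gap: 0.0207
finger_force: 108.8
```

Emit:
servo_tool(deltas=[{"dx": 0,"dy": 0.5,"dz": 0,"rx": 0,"ry": 0,"rz": 0,"grip": 1},{"dx": 0,"dy": 1,"dz": 0,"rx": 0,"ry": 0,"rz": 0,"grip": 1},{"dx": 0,"dy": 1,"dz": -1,"rx": 0,"ry": 0,"rz": 0,"grip": 1},{"dx": 0,"dy": 1,"dz": -2,"rx": 0,"ry": 0,"rz": 0,"grip": 1},{"dx": 0,"dy": 1,"dz": -4,"rx": 0,"ry": 0,"rz": 0,"grip": 1},{"dx": 0,"dy": 1,"dz": -6,"rx": 0,"ry": 0,"rz": 0,"grip": 1},{"dx": 0,"dy": 1,"dz": -7,"rx": 0,"ry": 0,"rz": 0,"grip": 1},{"dx": 0,"dy": 1,"dz": -7,"rx": 0,"ry": 0,"rz": 0,"grip": 1}])

```text
t: 8.3
eef_pos: [0.5619, 0.1833, 0.1251]
tool_rot: [-3.141, -0.001, 2.802]
contact_force: [0.7, 2.3, -3.2]
finger_gap: 0.021
finger_force: 108.3
```

Emit:
servo_tool(deltas=[{"dx": -0.2,"dy": 0.5,"dz": -1,"rx": 0,"ry": 0,"rz": 0,"grip": 1},{"dx": -0.2,"dy": 0.7,"dz": -3,"rx": 0,"ry": 0,"rz": 0,"grip": 1},{"dx": -0.2,"dy": 0.7,"dz": -6,"rx": 0,"ry": 0,"rz": 0,"grip": 1},{"dx": -0.2,"dy": 0.7,"dz": -9,"rx": 0,"ry": 0,"rz": 0,"grip": 1},{"dx": -0.2,"dy": 0.7,"dz": -11,"rx": 0,"ry": 0,"rz": 0,"grip": 1},{"dx": -0.2,"dy": 0.7,"dz": -13,"rx": 0,"ry": 0,"rz": 0,"grip": 1},{"dx": -0.2,"dy": 0.7,"dz": -14,"rx": 0,"ry": 0,"rz": 0,"grip": 1},{"dx": -0.2,"dy": 0.7,"dz": -14,"rx": 0,"ry": 0,"rz": 0,"grip": 1}])

```text
t: 8.97
eef_pos: [0.5621, 0.1839, 0.1117]
tool_rot: [-3.141, -0.0, 2.802]
contact_force: [0.2, -0.0, -1.5]
finger_gap: 0.0206
finger_force: 108.4
```

Centred and free, with the tip about 31 mm deep. Now small steps into the lock.

Emit:
servo_tool(deltas=[{"dx": 0,"dy": 0,"dz": -0.7,"rx": 0,"ry": 0,"rz": 0,"grip": 1},{"dx": 0,"dy": 0,"dz": -1.4,"rx": 0,"ry": 0,"rz": 0,"grip": 1},{"dx": 0,"dy": 0,"dz": -2.1,"rx": 0,"ry": 0,"rz": 0,"grip": 1},{"dx": 0,"dy": 0,"dz": -2.8,"rx": 0,"ry": 0,"rz": 0,"grip": 1},{"dx": 0,"dy": 0,"dz": -3.5,"rx": 0,"ry": 0,"rz": 0,"grip": 1},{"dx": 0,"dy": 0,"dz": -4,"rx": 0,"ry": 0,"rz": 0,"grip": 1},{"dx": 0,"dy": 0,"dz": -4,"rx": 0,"ry": 0,"rz": 0,"grip": 1},{"dx": 0,"dy": 0,"dz": -4,"rx": 0,"ry": 0,"rz": 0,"grip": 1}])

```text
t: 9.63
eef_pos: [0.5619, 0.1842, 0.1073]
tool_rot: [-3.141, -0.001, 2.802]
contact_force: [0.7, 0.3, -1.1]
finger_gap: 0.021
finger_force: 108.4
```

Emit:
servo_tool(deltas=[{"dx": 0,"dy": 0,"dz": -0.5,"rx": 0,"ry": 0,"rz": 0,"grip": 1},{"dx": 0,"dy": 0,"dz": -1,"rx": 0,"ry": 0,"rz": 0,"grip": 1},{"dx": 0,"dy": 0,"dz": -1.5,"rx": 0,"ry": 0,"rz": 0,"grip": 1},{"dx": 0,"dy": 0,"dz": -2,"rx": 0,"ry": 0,"rz": 0,"grip": 1},{"dx": 0,"dy": 0,"dz": -2,"rx": 0,"ry": 0,"rz": 0,"grip": 1},{"dx": 0,"dy": 0,"dz": -2,"rx": 0,"ry": 0,"rz": 0,"grip": 1},{"dx": 0,"dy": 0,"dz": -2,"rx": 0,"ry": 0,"rz": 0,"grip": 1},{"dx": 0,"dy": 0,"dz": -2,"rx": 0,"ry": 0,"rz": 0,"grip": 1}])

```text
t: 10.3
eef_pos: [0.562, 0.1842, 0.1056]
tool_rot: [-3.141, -0.0, 2.802]
contact_force: [-0.0, -0.7, -0.5]
finger_gap: 0.0209
finger_force: 108.4
```

Emit:
servo_tool(deltas=[{"dx": 0,"dy": 0,"dz": -0.5,"rx": 0,"ry": 0,"rz": 0,"grip": 1},{"dx": 0,"dy": 0,"dz": -1,"rx": 0,"ry": 0,"rz": 0,"grip": 1},{"dx": 0,"dy": 0,"dz": -1.5,"rx": 0,"ry": 0,"rz": 0,"grip": 1},{"dx": 0,"dy": 0,"dz": -2,"rx": 0,"ry": 0,"rz": 0,"grip": 1},{"dx": 0,"dy": 0,"dz": -2,"rx": 0,"ry": 0,"rz": 0,"grip": 1},{"dx": 0,"dy": 0,"dz": -2,"rx": 0,"ry": 0,"rz": 0,"grip": 1},{"dx": 0,"dy": 0,"dz": -2,"rx": 0,"ry": 0,"rz": 0,"grip": 1},{"dx": 0,"dy": 0,"dz": -2,"rx": 0,"ry": 0,"rz": 0,"grip": 1}])

```text
t: 10.97
eef_pos: [0.5621, 0.1842, 0.1037]
tool_rot: [-3.142, -0.0, 2.802]
contact_force: [0.3, 0.3, -0.2]
finger_gap: 0.0212
finger_force: 108.5
```

Emit:
servo_tool(deltas=[{"dx": 0,"dy": 0,"dz": -0.5,"rx": 0,"ry": 0,"rz": 0,"grip": 1},{"dx": 0,"dy": 0,"dz": -1,"rx": 0,"ry": 0,"rz": 0,"grip": 1},{"dx": 0,"dy": 0,"dz": -1.5,"rx": 0,"ry": 0,"rz": 0,"grip": 1},{"dx": 0,"dy": 0,"dz": -1.5,"rx": 0,"ry": 0,"rz": 0,"grip": 1},{"dx": 0,"dy": 0,"dz": -1.5,"rx": 0,"ry": 0,"rz": 0,"grip": 1},{"dx": 0,"dy": 0,"dz": -1.5,"rx": 0,"ry": 0,"rz": 0,"grip": 1},{"dx": 0,"dy": 0,"dz": -1.5,"rx": 0,"ry": 0,"rz": 0,"grip": 1},{"dx": 0,"dy": 0,"dz": -1.5,"rx": 0,"ry": 0,"rz": 0,"grip": 1}])

```text
t: 11.63
eef_pos: [0.5623, 0.1842, 0.1025]
tool_rot: [3.141, 0.0, 2.802]
contact_force: [0.1, 0.6, 1.3]
finger_gap: 0.0209
finger_force: 108.8
```

Emit:
servo_tool(deltas=[{"dx": 0,"dy": 0,"dz": -0.5,"rx": 0,"ry": 0,"rz": 0,"grip": 1},{"dx": 0,"dy": 0,"dz": -1,"rx": 0,"ry": 0,"rz": 0,"grip": 1},{"dx": 0,"dy": 0,"dz": -1.5,"rx": 0,"ry": 0,"rz": 0,"grip": 1},{"dx": 0,"dy": 0,"dz": -1.5,"rx": 0,"ry": 0,"rz": 0,"grip": 1},{"dx": 0,"dy": 0,"dz": -1.5,"rx": 0,"ry": 0,"rz": 0,"grip": 1},{"dx": 0,"dy": 0,"dz": -1.5,"rx": 0,"ry": 0,"rz": 0,"grip": 1},{"dx": 0,"dy": 0,"dz": -1.5,"rx": 0,"ry": 0,"rz": 0,"grip": 1},{"dx": 0,"dy": 0,"dz": -1.5,"rx": 0,"ry": 0,"rz": 0,"grip": 1}])

```text
t: 12.3
eef_pos: [0.5623, 0.1842, 0.101]
tool_rot: [3.141, 0.0, 2.802]
contact_force: [-0.6, -0.1, 4.0]
finger_gap: 0.0211
finger_force: 109.1
```

Emit:
servo_tool(deltas=[{"dx": 0,"dy": 0,"dz": -0.5,"rx": 0,"ry": 0,"rz": 0,"grip": 1},{"dx": 0,"dy": 0,"dz": -1,"rx": 0,"ry": 0,"rz": 0,"grip": 1},{"dx": 0,"dy": 0,"dz": -1,"rx": 0,"ry": 0,"rz": 0,"grip": 1},{"dx": 0,"dy": 0,"dz": -1,"rx": 0,"ry": 0,"rz": 0,"grip": 1},{"dx": 0,"dy": 0,"dz": -1,"rx": 0,"ry": 0,"rz": 0,"grip": 1},{"dx": 0,"dy": 0,"dz": -1,"rx": 0,"ry": 0,"rz": 0,"grip": 1},{"dx": 0,"dy": 0,"dz": -1,"rx": 0,"ry": 0,"rz": 0,"grip": 1},{"dx": 0,"dy": 0,"dz": -1,"rx": 0,"ry": 0,"rz": 0,"grip": 1}])

```text
t: 12.97
eef_pos: [0.5625, 0.1842, 0.1003]
tool_rot: [3.141, 0.001, 2.802]
contact_force: [-0.1, 0.3, 5.3]
finger_gap: 0.0211
finger_force: 109.4
```

Emit:
servo_tool(deltas=[{"dx": 0,"dy": 0,"dz": -0.5,"rx": 0,"ry": 0,"rz": 0,"grip": 1},{"dx": 0,"dy": 0,"dz": -1,"rx": 0,"ry": 0,"rz": 0,"grip": 1},{"dx": 0,"dy": 0,"dz": -1.5,"rx": 0,"ry": 0,"rz": 0,"grip": 1},{"dx": 0,"dy": 0,"dz": -1.5,"rx": 0,"ry": 0,"rz": 0,"grip": 1},{"dx": 0,"dy": 0,"dz": -1.5,"rx": 0,"ry": 0,"rz": 0,"grip": 1},{"dx": 0,"dy": 0,"dz": -1.5,"rx": 0,"ry": 0,"rz": 0,"grip": 1},{"dx": 0,"dy": 0,"dz": -1.5,"rx": 0,"ry": 0,"rz": 0,"grip": 1},{"dx": 0,"dy": 0,"dz": -1.5,"rx": 0,"ry": 0,"rz": 0,"grip": 1}])

```text
t: 13.63
eef_pos: [0.5627, 0.1842, 0.0995]
tool_rot: [3.141, 0.001, 2.802]
contact_force: [-2.1, -0.4, 8.5]
finger_gap: 0.0213
finger_force: 109.8
```

Emit:
servo_tool(deltas=[{"dx": 0,"dy": 0,"dz": -0.5,"rx": 0,"ry": 0,"rz": 0,"grip": 1},{"dx": 0,"dy": 0,"dz": -1,"rx": 0,"ry": 0,"rz": 0,"grip": 1},{"dx": 0,"dy": 0,"dz": -1,"rx": 0,"ry": 0,"rz": 0,"grip": 1},{"dx": 0,"dy": 0,"dz": -1,"rx": 0,"ry": 0,"rz": 0,"grip": 1},{"dx": 0,"dy": 0,"dz": -1,"rx": 0,"ry": 0,"rz": 0,"grip": 1},{"dx": 0,"dy": 0,"dz": -1,"rx": 0,"ry": 0,"rz": 0,"grip": 1},{"dx": 0,"dy": 0,"dz": -1,"rx": 0,"ry": 0,"rz": 0,"grip": 1},{"dx": 0,"dy": 0,"dz": -1,"rx": 0,"ry": 0,"rz": 0,"grip": 1}])

```text
t: 14.3
eef_pos: [0.5629, 0.1842, 0.099]
tool_rot: [3.141, 0.002, 2.802]
contact_force: [-1.5, 0.0, 9.9]
finger_gap: 0.0215
finger_force: 110.2
```

Emit:
servo_tool(deltas=[{"dx": -0.2,"dy": 0,"dz": -0.4,"rx": 0,"ry": 0,"rz": 0,"grip": 1},{"dx": -0.4,"dy": 0,"dz": -0.8,"rx": 0,"ry": 0,"rz": 0,"grip": 1},{"dx": -0.4,"dy": 0,"dz": -1,"rx": 0,"ry": 0,"rz": 0,"grip": 1},{"dx": -0.4,"dy": 0,"dz": -1,"rx": 0,"ry": 0,"rz": 0,"grip": 1},{"dx": -0.4,"dy": 0,"dz": -1,"rx": 0,"ry": 0,"rz": 0,"grip": 1},{"dx": -0.4,"dy": 0,"dz": -1,"rx": 0,"ry": 0,"rz": 0,"grip": 1},{"dx": -0.4,"dy": 0,"dz": -1,"rx": 0,"ry": 0,"rz": 0,"grip": 1},{"dx": -0.4,"dy": 0,"dz": -1,"rx": 0,"ry": 0,"rz": 0,"grip": 1}])

```text
t: 14.97
eef_pos: [0.5629, 0.1842, 0.0986]
tool_rot: [3.141, 0.002, 2.802]
contact_force: [-2.0, -0.6, 11.6]
finger_gap: 0.0207
finger_force: 110.5
```

Emit:
servo_tool(deltas=[{"dx": 0,"dy": 0,"dz": -0.4,"rx": 0,"ry": 0,"rz": 0,"grip": 1},{"dx": 0,"dy": 0,"dz": -0.7,"rx": 0,"ry": 0,"rz": 0,"grip": 1},{"dx": 0,"dy": 0,"dz": -0.7,"rx": 0,"ry": 0,"rz": 0,"grip": 1},{"dx": 0,"dy": 0,"dz": -0.7,"rx": 0,"ry": 0,"rz": 0,"grip": 1},{"dx": 0,"dy": 0,"dz": -0.7,"rx": 0,"ry": 0,"rz": 0,"grip": 1},{"dx": 0,"dy": 0,"dz": -0.7,"rx": 0,"ry": 0,"rz": 0,"grip": 1},{"dx": 0,"dy": 0,"dz": -0.7,"rx": 0,"ry": 0,"rz": 0,"grip": 1},{"dx": 0,"dy": 0,"dz": -0.7,"rx": 0,"ry": 0,"rz": 0,"grip": 1}])

```text
t: 15.63
eef_pos: [0.563, 0.1842, 0.0984]
tool_rot: [3.141, 0.003, 2.802]
contact_force: [-3.5, -1.7, 13.9]
finger_gap: 0.0212
finger_force: 110.7
```

Emit:
servo_tool(deltas=[{"dx": 0,"dy": 0,"dz": -0.4,"rx": 0,"ry": 0,"rz": 0,"grip": 1},{"dx": 0,"dy": 0,"dz": -0.8,"rx": 0,"ry": 0,"rz": 0,"grip": 1},{"dx": 0,"dy": 0,"dz": -0.8,"rx": 0,"ry": 0,"rz": 0,"grip": 1},{"dx": 0,"dy": 0,"dz": -0.8,"rx": 0,"ry": 0,"rz": 0,"grip": 1},{"dx": 0,"dy": 0,"dz": -0.8,"rx": 0,"ry": 0,"rz": 0,"grip": 1},{"dx": 0,"dy": 0,"dz": -0.8,"rx": 0,"ry": 0,"rz": 0,"grip": 1},{"dx": 0,"dy": 0,"dz": -0.8,"rx": 0,"ry": 0,"rz": 0,"grip": 1},{"dx": 0,"dy": 0,"dz": -0.8,"rx": 0,"ry": 0,"rz": 0,"grip": 1}])

```text
t: 16.3
eef_pos: [0.5631, 0.1842, 0.098]
tool_rot: [3.141, 0.003, 2.802]
contact_force: [-3.4, -0.3, 15.6]
finger_gap: 0.0212
finger_force: 111.0
```

Emit:
servo_tool(deltas=[{"dx": 0,"dy": 0,"dz": -0.4,"rx": 0,"ry": 0,"rz": 0,"grip": 1},{"dx": 0,"dy": 0,"dz": -0.8,"rx": 0,"ry": 0,"rz": 0,"grip": 1},{"dx": 0,"dy": 0,"dz": -0.8,"rx": 0,"ry": 0,"rz": 0,"grip": 1},{"dx": 0,"dy": 0,"dz": -0.8,"rx": 0,"ry": 0,"rz": 0,"grip": 1},{"dx": 0,"dy": 0,"dz": -0.8,"rx": 0,"ry": 0,"rz": 0,"grip": 1},{"dx": 0,"dy": 0,"dz": -0.8,"rx": 0,"ry": 0,"rz": 0,"grip": 1},{"dx": 0,"dy": 0,"dz": -0.8,"rx": 0,"ry": 0,"rz": 0,"grip": 1},{"dx": 0,"dy": 0,"dz": -0.8,"rx": 0,"ry": 0,"rz": 0,"grip": 1}])

```text
t: 16.97
eef_pos: [0.5632, 0.1842, 0.098]
tool_rot: [3.141, 0.003, 2.802]
contact_force: [-4.5, -1.9, 19.0]
finger_gap: 0.0207
finger_force: 111.5
```

Push is about 21 N and motion has stopped. Pulling up to test the lock.

Emit:
servo_tool(deltas=[{"dx": 0,"dy": 0,"dz": 1,"rx": 0,"ry": 0,"rz": 0,"grip": 1},{"dx": 0,"dy": 0,"dz": 2,"rx": 0,"ry": 0,"rz": 0,"grip": 1},{"dx": 0,"dy": 0,"dz": 3,"rx": 0,"ry": 0,"rz": 0,"grip": 1},{"dx": 0,"dy": 0,"dz": 4,"rx": 0,"ry": 0,"rz": 0,"grip": 1},{"dx": 0,"dy": 0,"dz": 5,"rx": 0,"ry": 0,"rz": 0,"grip": 1},{"dx": 0,"dy": 0,"dz": 6,"rx": 0,"ry": 0,"rz": 0,"grip": 1},{"dx": 0,"dy": 0,"dz": 6,"rx": 0,"ry": 0,"rz": 0,"grip": 1},{"dx": 0,"dy": 0,"dz": 6,"rx": 0,"ry": 0,"rz": 0,"grip": 1}])

```text
t: 17.63
eef_pos: [0.5621, 0.1843, 0.1003]
tool_rot: [3.141, 0.001, 2.802]
contact_force: [0.8, -0.8, 5.5]
finger_gap: 0.0208
finger_force: 109.4
```

Emit:
servo_tool(deltas=[{"dx": 0,"dy": 0,"dz": 0.5,"rx": 0,"ry": 0,"rz": 0,"grip": 1},{"dx": 0,"dy": 0,"dz": 1,"rx": 0,"ry": 0,"rz": 0,"grip": 1},{"dx": 0,"dy": 0,"dz": 1.5,"rx": 0,"ry": 0,"rz": 0,"grip": 1},{"dx": 0,"dy": 0,"dz": 2,"rx": 0,"ry": 0,"rz": 0,"grip": 1},{"dx": 0,"dy": 0,"dz": 2.5,"rx": 0,"ry": 0,"rz": 0,"grip": 1},{"dx": 0,"dy": 0,"dz": 3,"rx": 0,"ry": 0,"rz": 0,"grip": 1},{"dx": 0,"dy": 0,"dz": 3,"rx": 0,"ry": 0,"rz": 0,"grip": 1},{"dx": 0,"dy": 0,"dz": 3,"rx": 0,"ry": 0,"rz": 0,"grip": 1}])

```text
t: 18.3
eef_pos: [0.5613, 0.1841, 0.1023]
tool_rot: [-3.141, -0.001, 2.802]
contact_force: [0.5, 1.3, -0.8]
finger_gap: 0.021
finger_force: 108.6
```

Emit:
servo_tool(deltas=[{"dx": 0,"dy": 0,"dz": 0.5,"rx": 0,"ry": 0,"rz": 0,"grip": 1},{"dx": 0,"dy": 0,"dz": 1,"rx": 0,"ry": 0,"rz": 0,"grip": 1},{"dx": 0,"dy": 0,"dz": 1.5,"rx": 0,"ry": 0,"rz": 0,"grip": 1},{"dx": 0,"dy": 0,"dz": 2,"rx": 0,"ry": 0,"rz": 0,"grip": 1},{"dx": 0,"dy": 0,"dz": 2,"rx": 0,"ry": 0,"rz": 0,"grip": 1},{"dx": 0,"dy": 0,"dz": 2,"rx": 0,"ry": 0,"rz": 0,"grip": 1},{"dx": 0,"dy": 0,"dz": 2,"rx": 0,"ry": 0,"rz": 0,"grip": 1},{"dx": 0,"dy": 0,"dz": 2,"rx": 0,"ry": 0,"rz": 0,"grip": 1}])

```text
t: 18.97
eef_pos: [0.5606, 0.1838, 0.1037]
tool_rot: [-3.14, -0.002, 2.802]
contact_force: [0.4, -0.0, -11.7]
finger_gap: 0.0209
finger_force: 108.3
```

It holds, with a pull of about 9 N. A little more, held steady.

Emit:
servo_tool(deltas=[{"dx": 0,"dy": 0,"dz": 0.5,"rx": 0,"ry": 0,"rz": 0,"grip": 1},{"dx": 0,"dy": 0,"dz": 1,"rx": 0,"ry": 0,"rz": 0,"grip": 1},{"dx": 0,"dy": 0,"dz": 1.2,"rx": 0,"ry": 0,"rz": 0,"grip": 1},{"dx": 0,"dy": 0,"dz": 1.2,"rx": 0,"ry": 0,"rz": 0,"grip": 1},{"dx": 0,"dy": 0,"dz": 1.2,"rx": 0,"ry": 0,"rz": 0,"grip": 1},{"dx": 0,"dy": 0,"dz": 1.2,"rx": 0,"ry": 0,"rz": 0,"grip": 1},{"dx": 0,"dy": 0,"dz": 1.2,"rx": 0,"ry": 0,"rz": 0,"grip": 1},{"dx": 0,"dy": 0,"dz": 1.2,"rx": 0,"ry": 0,"rz": 0,"grip": 1}])

```text
t: 19.63
eef_pos: [0.5605, 0.1839, 0.1047]
tool_rot: [-3.14, -0.003, 2.802]
contact_force: [0.9, -0.4, -22.9]
finger_gap: 0.0208
finger_force: 108.6
```

Emit:
servo_tool(deltas=[{"dx": 0,"dy": 0,"dz": -0.3,"rx": 0,"ry": 0,"rz": 0,"grip": 1},{"dx": 0,"dy": 0,"dz": -0.5,"rx": 0,"ry": 0,"rz": 0,"grip": 1},{"dx": 0,"dy": 0,"dz": -0.5,"rx": 0,"ry": 0,"rz": 0,"grip": 1},{"dx": 0,"dy": 0,"dz": -0.5,"rx": 0,"ry": 0,"rz": 0,"grip": 1},{"dx": 0,"dy": 0,"dz": -0.5,"rx": 0,"ry": 0,"rz": 0,"grip": 1},{"dx": 0,"dy": 0,"dz": -0.5,"rx": 0,"ry": 0,"rz": 0,"grip": 1},{"dx": 0,"dy": 0,"dz": -0.5,"rx": 0,"ry": 0,"rz": 0,"grip": 1},{"dx": 0,"dy": 0,"dz": -0.5,"rx": 0,"ry": 0,"rz": 0,"grip": 1}])

```text
t: 20.3
eef_pos: [0.5608, 0.1839, 0.1048]
tool_rot: [-3.14, -0.002, 2.802]
contact_force: [-0.0, -0.2, -24.3]
finger_gap: 0.021
finger_force: 108.7
```

Emit:
servo_tool(deltas=[{"dx": 0,"dy": 0,"dz": -0.5,"rx": 0,"ry": 0,"rz": 0,"grip": 1},{"dx": 0,"dy": 0,"dz": -1,"rx": 0,"ry": 0,"rz": 0,"grip": 1},{"dx": 0,"dy": 0,"dz": -1.5,"rx": 0,"ry": 0,"rz": 0,"grip": 1},{"dx": 0,"dy": 0,"dz": -2,"rx": 0,"ry": 0,"rz": 0,"grip": 1},{"dx": 0,"dy": 0,"dz": -2.5,"rx": 0,"ry": 0,"rz": 0,"grip": 1},{"dx": 0,"dy": 0,"dz": -3,"rx": 0,"ry": 0,"rz": 0,"grip": 1},{"dx": 0,"dy": 0,"dz": -3,"rx": 0,"ry": 0,"rz": 0,"grip": 1},{"dx": 0,"dy": 0,"dz": -3,"rx": 0,"ry": 0,"rz": 0,"grip": 1}])

```text
t: 20.97
eef_pos: [0.5629, 0.1842, 0.1043]
tool_rot: [3.141, 0.002, 2.802]
contact_force: [-1.6, -2.0, -13.3]
finger_gap: 0.0209
finger_force: 110.6
```

Emit:
servo_tool(deltas=[{"dx": 0,"dy": 0,"dz": -0.5,"rx": 0,"ry": 0,"rz": 0,"grip": 1},{"dx": 0,"dy": 0,"dz": -1,"rx": 0,"ry": 0,"rz": 0,"grip": 1},{"dx": 0,"dy": 0,"dz": -1,"rx": 0,"ry": 0,"rz": 0,"grip": 1},{"dx": 0,"dy": 0,"dz": -1,"rx": 0,"ry": 0,"rz": 0,"grip": 1},{"dx": 0,"dy": 0,"dz": -1,"rx": 0,"ry": 0,"rz": 0,"grip": 1},{"dx": 0,"dy": 0,"dz": -1,"rx": 0,"ry": 0,"rz": 0,"grip": 1},{"dx": 0,"dy": 0,"dz": -1,"rx": 0,"ry": 0,"rz": 0,"grip": 1},{"dx": 0,"dy": 0,"dz": -1,"rx": 0,"ry": 0,"rz": 0,"grip": 1}])

```text
t: 21.63
eef_pos: [0.5628, 0.1845, 0.1028]
tool_rot: [3.14, 0.002, 2.802]
contact_force: [-1.1, -1.3, -2.7]
finger_gap: 0.0205
finger_force: 112.3
```

Unloaded: only the head's weight is left. Releasing.

Emit:
servo_tool(deltas=[{"dx": 0,"dy": 0,"dz": 0,"rx": 0,"ry": 0,"rz": 0,"grip": 0.4},{"dx": 0,"dy": 0,"dz": 0,"rx": 0,"ry": 0,"rz": 0,"grip": 0},{"dx": 0,"dy": 0,"dz": 0,"rx": 0,"ry": 0,"rz": 0,"grip": -0.5},{"dx": 0,"dy": 0,"dz": 0,"rx": 0,"ry": 0,"rz": 0,"grip": -1},{"dx": 0,"dy": 0,"dz": 0,"rx": 0,"ry": 0,"rz": 0,"grip": -1},{"dx": 0,"dy": 0,"dz": 0,"rx": 0,"ry": 0,"rz": 0,"grip": -1},{"dx": 0,"dy": 0,"dz": 0,"rx": 0,"ry": 0,"rz": 0,"grip": -1},{"dx": 0,"dy": 0,"dz": 0,"rx": 0,"ry": 0,"rz": 0,"grip": -1}])

```text
t: 22.3
eef_pos: [0.5619, 0.1842, 0.1018]
tool_rot: [3.141, 0.0, 2.802]
contact_force: [0.1, 0.1, 0.1]
finger_gap: 0.0853
finger_force: 0.0
```

Emit:
servo_tool(deltas=[{"dx": 0,"dy": 0,"dz": 5,"rx": 0,"ry": 0,"rz": 0,"grip": -1},{"dx": 0,"dy": 0,"dz": 15,"rx": 0,"ry": 0,"rz": 0,"grip": -1},{"dx": 0,"dy": 0,"dz": 30,"rx": 0,"ry": 0,"rz": 0,"grip": -1},{"dx": 0,"dy": 0,"dz": 50,"rx": 0,"ry": 0,"rz": 0,"grip": -1},{"dx": 0,"dy": 0,"dz": 72,"rx": 0,"ry": 0,"rz": 0,"grip": -1},{"dx": 0,"dy": 0,"dz": 92,"rx": 0,"ry": 0,"rz": 0,"grip": -1},{"dx": 0,"dy": 0,"dz": 105,"rx": 0,"ry": 0,"rz": 0,"grip": -1},{"dx": 0,"dy": 0,"dz": 110,"rx": 0,"ry": 0,"rz": 0,"grip": -1}])

```text
t: 22.97
eef_pos: [0.5638, 0.1846, 0.2161]
tool_rot: [3.138, 0.006, 2.802]
contact_force: [-0.2, -0.6, 1.0]
finger_gap: 0.0854
finger_force: 0.0
```

```bash
python3 - <<'E'
from fit import *
c=cam("side"); x,y=.561,.182; z=.076-.046+.082
ss=[(x,y,-.34,box(.013,.013,z-.022,z+.022))]
save("end.png",np.hstack([cv2.resize(c["image"][60:260,200:460],None,fx=2,fy=2),draw(ss,c,8,265,120,34,50)]) [:400])
s_=manip.read_state(); print(s_["eef_pos"],s_["contact_force"])
E
```

```text
[0.56370743 0.18451263 0.21570512] [ 0.5419797  -0.20322046  0.49493232]
```

View pics/end.png

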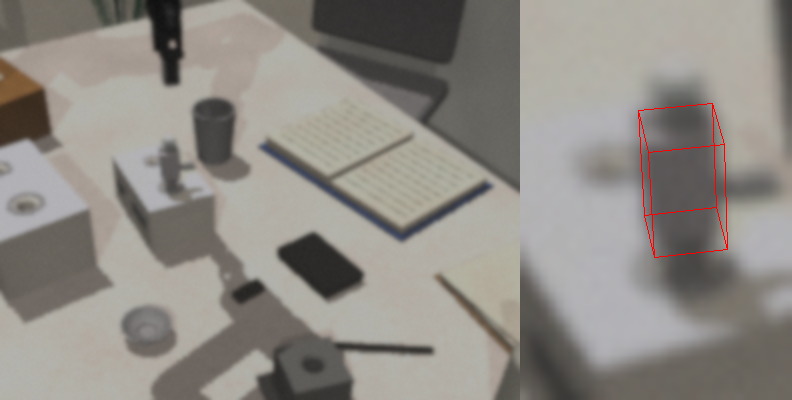

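The head stands upright in the wide opening, at (170,170) in the left panel, released and clear of the gripper. The other things look undisturbed. Handing in.

```bash
python3 -c "
from plant import manip
print(manip.finish_job())"
```

```text
the job is handed in; nothing more can be done
None
```

The flow head stands upright and released in the wider opening of the outlet; the lock held a pull of about 20 N, and I handed the job in at about 23 s (no verdict was returned).

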